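Lock the sliding bench magnifier over the petri dish

ROBOT

A 6-joint arm with a two-finger parallel gripper is mounted at the origin on a cart in front of the work surface, level with it; the furniture and walls round the work are solid. World frame = base frame: x ahead of the robot, y to its left, z up, the work surface at z = 0. Lengths are in mm, angles in rad, forces in N, time in s.
With the tool pointing down it reaches from about 200 to 875 mm from the base axis. Payload 3.4 kg.
Tool frame: the origin (TCP) lies where the fingers leave the gripper's body, on its centre line; the fingertips stand 97 mm ahead of it and the grasp point (between the pads) lies 78 mm ahead of it; z points along the fingers, x is the direction in which the jaws open and shut, and the axes are right-handed (so a half turn about z gives the same grasp; the last joint's range is limited). The gripper opens to 94 mm and grips with 3 to 60 N. Pads are 16 mm wide; open, the fingers measure 119 mm over their backs; the gripper's body (75 mm by 177 mm) begins 78 mm behind the grasp point.
Start: joints at [-0.121, 0.276, 1.505, -0, 1.361, -0.121], TCP at [575.026, -0.009, 302.693] pointing down, gripper open.
Joint ranges: [-2.89, 2.89], [-0.75, 2.08], [0.22, 2.7], [-1.18, 4.32], [0.11, 2.71], [-2.7, 2.7]. Speed limits (rad/s): [2.57, 2.57, 3.14, 3.14, 3.14, 3.14].

INTERFACE

Orientations are given as a rotation vector (axis times angle).
In Python, from station import manip, eyes gives the robot as it stands.
- The arm moves only by the tool servo_tool, never from a script. Its argument "commands" is one flat list of numbers, 7 for each row, row after row: the closure, from 0 (fully open) to 1 (shut), then the shift along the tool's x, y, z in m, then the turn, a rotation vector about the tool's x, y, z in rad. In form: [fingers, tx, ty, tz, rx, ry, rz, fingers, tx, ty, tz, rx, ry, rz, ...]. A call has 1 to 5 rows; each row shifts and turns the pose as measured when the row begins, along the tool's axes as they then stand; what a row does not reach is not made up. A row lasts 1/10 s, in which the tool goes at most 50 mm and 8.59 degrees, less where a joint would pass 70% of its speed; a pose out of reach is approached as far as the arm can. A call is refused whole if a number of a shift passes 0.05 or a number of a turn 0.15, either way. A call with a gripper value outside its range is refused whole. The fingers move at their own pace and stop on an object; "squeeze" is the grip in N (left out, the last holds). Time passes only in rows, so rows that do not move let the fingers close. It gives the time, the measured TCP pose, the force and the opening at its end, in the units of the state.
- manip.state(): the state, without advancing time (a new reading comes with each control period).
- eyes.grab_frame(name): name is "scene" or "side" or "wrist"; returns (picture, depth): 400x640x3 uint8, red, green, blue; 400x640 float32, mm along the optical axis (not along the pixel's ray), 0 where there is no reading.
- eyes.camera_params(name): a dict with "fx", "fy", "cx", "cy" (pixels), "distortion" ([k1, k2, p1, p2, k3] as OpenCV has them; the pictures are not rectified), "R" (3x3) and "t" (3): a world point X has camera coordinates R X + t; the wrist camera has in their place "tool_from_camera" (4x4, takes a point from camera to tool coordinates, whose origin is the TCP and whose axes are the tool frame's). Camera axes: x right, y down, z forward; pixel columns grow to the right and rows downward; lengths in mm; the calibration is good to about 2 mm. A picture is of the moment at which its call begins: read the wrist's pose just before it. camera_params takes no time and is no camera call.
- manip.job_done(): hands the job in, once; it reports no verdict.
The state is a dict: "t": time; "q": joint angles; "joint_vel": joint speeds; "joint_torque": joint torques, N m; "tcp_pos": TCP position; "tool_rot": TCP orientation; "ft_force": force on the tool from outside, world axes, zero at the start; "wrist_torque": the same for the moment, N m; "width": opening from 0.0 (shut) to 1.0 (fully open).
Only numpy, scipy, OpenCV 4.12 (cv2) and the standard library are available. Lean on these libraries where they do the work, as an engineer would, in place of code of your own. Each camera call takes 0.05 s, during which the arm holds its last target. There are 200 camera calls.

TASK

The bench magnifier slides along its rail and is locked by the spring plunger on top of it. Pull the black plunger knob up, slide the magnifier along until its lens is over the petri dish (not over the cork or the forceps), and let the plunger go so that its pin drops fully home in the hole there; the hole is not exactly where it should be, so feel for it. Go gently, never forcing the pin sideways, and do not disturb the dish, the cork or the forceps.

Things in the scene. Friction and masses are not known exactly. Their poses are not given: they have to be found in the camera images.
- rail: Fixed rail: aluminium channel 40 mm wide, 406 mm long over its end caps, top 44 mm above the bench, on two grey feet 84 x 34 x 22 mm under its ends. Origin on the bench under the rail's middle; y runs along the rail, x points to the side where the lens hangs and the dish, cork and forceps lie. A steel index bar with the holes lies in the channel.
- carriage (a joint): Position of the magnifier (grey square tube, 54 mm wide, 52 mm long, top 52 mm above the bench) along the rail's +y, m. 0: plunger axis at the parking slot's nominal middle; the holes are nominally at 0.09, 0.18 and 0.27; range -0.02 to 0.295. About 2 N of friction. Starts near 0, pin down in the slot.
- plunger (a joint): How far the spring plunger is pulled up, m: 0 = fully home in a hole or the slot, stop at 0.017. The pin (9 mm thick, end 8 mm, 1.5 mm play to each side along the rail in a hole) is 11 mm deep when home: above 0.011 it is clear of the bar, and about 0.011 is read when it rests on the bar between holes. The spring pushes down with 5 N at 0, 9 N at 0.012.
- knob_grip (a point): Grip point on the plunger knob's vertical axis, 83 mm above the bench when home; rises with the plunger. Knob: upright black cylinder 25 mm thick, from 15 mm below to 13 mm above this point. Under it a steel collar up to 23 mm thick; the tube's top is 31 mm below the point when home. Pull straight up; pushing the knob along the rail slides the magnifier.
- lens_center (a point): Centre of the magnifier's lens, a glass disc in a ring of 76 mm outer diameter, 46 mm above the bench, 105 mm from the plunger axis along the rail's +x. It moves with the carriage.
- petri_dish: Clear glass petri dish, 78 mm wide and 15 mm high, open side up, loose on the bench beside one of the three holes (105 mm from the rail's middle line, within 4 mm). Origin: centre of its underside.
- cork: Cork stopper, 27 mm wide and 26 mm high, standing beside another of the holes. Origin: centre of its underside.
- forceps: Steel forceps, 142 x 17 x 9 mm, lying square to the rail beside the remaining hole. Origin: centre of its underside.
- bar_middle (a point): Fixed point on the rail's middle line, 42 mm above the bench, level with the index bar's top. From it along the rail's y lie, nominally, a 46 mm long parking slot at -140 mm and three holes (12 mm square) at -50, +40 and +130 mm. But the whole bar has been shifted along the channel by up to 12 mm either way, the same for all holes; the shift is not measured.
There are look-alikes about, which are no part of the job. There is more than one size of the petri_dish; the job needs the largest.

How it is judged (in metres and radians):
On the way, in this order (a step that is already met when the one before it is completed fails the run):
1. the plunger is pulled up clear of the index bar (value of joint plunger above 0.0105 m), for 0.1 s.
2. the lens has been slid over the petri dish (horizontal distance between lens_center and petri_dish below 0.03 m), for 0.1 s.
At the end, for the whole second after the job is handed in: The pin is fully home (plunger within 2 mm of 0) in the hole beside the petri dish, the lens centre is within 22 mm of the dish's centre seen from above, and magnifier and dish are at rest (value of joint plunger below 0.002 m and horizontal distance between lens_center and petri_dish below 0.022 m and linear speed of petri_dish below 0.01 m/s and not (velocity of joint carriage above 0.005 m/s) and not (velocity of joint carriage below -0.005 m/s)); the robot touches nothing.
It fails at once if the plunger's pin is forced sideways against the wall of a hole or slot with more than 20 N (contact force between plunger_c0 and anything else above 20 N).
It fails at once if the petri dish is moved by more than 10 mm (distance of petri_dish from where it was at the start of the episode above 0.01 m).
It fails at once if the cork is moved by more than 10 mm (distance of cork from where it was at the start of the episode above 0.01 m).
It fails at once if the forceps are moved by more than 10 mm (distance of forceps from where it was at the start of the episode above 0.01 m).
It also fails if it takes over 54 s, if anything falls off the work surface, if the arm or the gripper's body presses on something with over 40 N, if the wrist force passes 120 N, or if a joint passes its speed limit or range.

## Working session

There is one attempt and no reset: what is moved stays moved. The work goes in short steps, Python scripts to look and compute and a tool call to move; the robot and the scene stay as the last step left them, time stands still between calls to the robot, and variables do not carry over. Pictures are saved under pics/ and viewed, about 8 in all and at most 12, crops included, and the job is handed in when it is done.

Besides the shell and the picture viewer there is one more tool, called after "Request:" as name(argument=value, ...) on one line, values as JSON. servo_tool: Moves the arm, as the interface text tells. Its arguments: {"type":"object","properties":{"commands":{"type":"array","items":{"type":"number"}},"squeeze":{"type":"number"}},"required":["commands"]}

```bash
mkdir -p pics; python3 - <<'E'
from station import manip, eyes
import cv2, numpy as np
print(manip.state())
for n in ("scene","side"):
    p,d=eyes.grab_frame(n); np.savez(f"pics/{n}0.npz",p=p,d=d)
    cv2.imwrite(f"pics/{n}0.png",p[:,:,::-1])
    print(n,eyes.camera_params(n))
print(eyes.camera_params("wrist"))
E
```

```text
{'t': 0.0, 'q': array([-1.21023053e-01,  2.76593584e-01,  1.50608680e+00, -4.08582800e-05,
        1.36070762e+00, -1.20996547e-01]), 'joint_vel': array([ 1.46076082e-03, -1.23773984e-03,  3.69187011e-03, -1.21557494e-03,
       -3.00151587e-05,  3.78879092e-04]), 'joint_torque': array([ 1.66144628e-04, -4.04588020e+01, -2.37234324e+01,  7.02253589e-02,
        3.46444664e-02, -1.77189750e-04]), 'tcp_pos': array([5.74617727e+02, 1.60467861e-02, 3.01823865e+02]), 'tool_rot': array([-3.14141433e+00,  2.81920219e-05,  2.80692378e-03]), 'ft_force': array([-0.77261417,  0.57161848,  1.19498269]), 'wrist_torque': array([ 0.03422237,  0.03025797, -0.02013436]), 'width': 0.9995358596551531}
scene {'fx': 481.2386816162104, 'fy': 481.2386816162104, 'cx': 327.4543840696563, 'cy': 198.32220313550886, 'distortion': array([-0.01487665,  0.        ,  0.        ,  0.        ,  0.        ]), 'R': array([[ 0.48744151, -0.87309467,  0.01031843],
       [-0.47565949, -0.27542964, -0.83539605],
       [ 0.73222184,  0.40229865, -0.5495516 ]]), 't': array([-208.41762081,  366.29472885,  410.32631912])}
si
[... 252 characters left out ...]
07563171, -0.59099301, -0.80312334],
       [ 0.09171549,  0.79789292, -0.59578114]]), 't': array([-560.08072504,  159.82951833,  928.94323035])}
{'fx': 339.94748635761243, 'fy': 339.94748635761243, 'cx': 315.88083934359423, 'cy': 198.33270957247362, 'distortion': array([-0.02713232,  0.        ,  0.        ,  0.        ,  0.        ]), 'tool_from_camera': array([[ 9.99999735e-01,  7.24198979e-04,  7.23620737e-05,
         4.19894808e-01],
       [-7.17864541e-04,  9.65077468e-01,  2.61963671e-01,
        -7.56695026e+01],
       [ 1.19878816e-04, -2.61963654e-01,  9.65077732e-01,
        -8.12048734e+01],
       [ 0.00000000e+00,  0.00000000e+00,  0.00000000e+00,
         1.00000000e+00]])}
```

View pics/scene0.png

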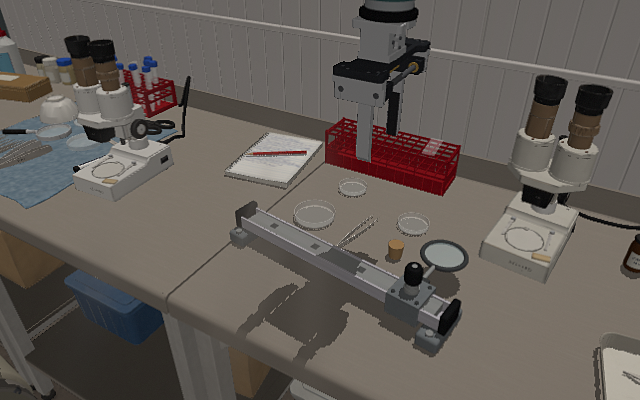

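View pics/side0.png

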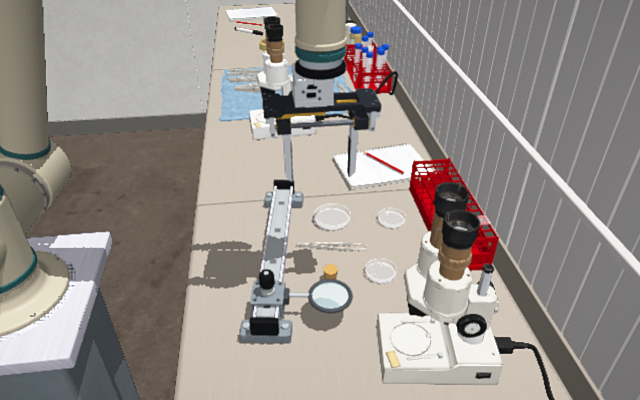

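The dish to use is the largest one, at scene (314,214) and side (332,217), beside the far hole. The knob top is at scene (413,267) and side (266,276), with the cork and forceps between. Next I measure these.

```bash
cat > h.py <<'E'
import numpy as np, cv2
from station import manip, eyes
from scipy.spatial.transform import Rotation as Ro
def ext(n):
    c=eyes.camera_params(n)
    K=np.array([[c['fx'],0,c['cx']],[0,c['fy'],c['cy']],[0,0,1]])
    if n!='wrist': return K,c['distortion'],c['R'],c['t']
    s=manip.state(); T=np.eye(4); T[:3,:3]=Ro.from_rotvec(s['tool_rot']).as_matrix(); T[:3,3]=s['tcp_pos']
    M=np.linalg.inv(T@c['tool_from_camera']); return K,c['distortion'],M[:3,:3],M[:3,3]
def ray(E,uv):
    K,D,R,t=E; q=cv2.undistortPoints(np.array(uv,float).reshape(-1,1,2),K,D)[:,0]
    d=np.c_[q,np.ones(len(q))]@R; return -R.T@t,d
def onz(E,uv,z):
    o,d=ray(E,uv); return o+d*((z-o[2])/d[:,2])[:,None]
def cloud(E,d):
    v,u=np.mgrid[:d.shape[0],:d.shape[1]]; o,r=ray(E,np.c_[u.ravel(),v.ravel()])
    return (o+r*d.reshape(-1,1)).reshape(*d.shape,3)
E
python3 - <<'E'
from h import *
for n,boxes in (("scene",{"knob":(400,258,428,292),"dish":(290,198,338,232),"tube":(385,275,435,310),"lens":(418,238,470,272),"cork":(386,236,408,262),"rail":(235,200,460,340)}),
                ("side",{"knob":(255,268,278,294),"dish":(310,202,354,232),"lens":(306,276,354,314),"cork":(320,262,340,282),"rail":(240,180,300,345)})):
    z=np.load(f"pics/{n}0.npz"); P=cloud(ext(n),z['d']); 
    for k,(a,b,c,e) in boxes.items():
        Q=P[b:e,a:c].reshape(-1,3); col=z['p'][b:e,a:c].reshape(-1,3).astype(int)
        lo,hi={"knob":(60,110),"dish":(8,25),"tube":(46,58),"lens":(38,60),"cork":(15,40),"rail":(38,50)}[k]
        m=(Q[:,2]>lo)&(Q[:,2]<hi)
        if k=="knob": m&=col.sum(1)<150
        Q=Q[m]
        if len(Q)<5: print(n,k,len(Q)); continue
        print(n,k,len(Q),"min",np.percentile(Q,2,0).round(1),"max",np.percentile(Q,98,0).round(1),"med",np.median(Q,0).round(1))
    K=(P[...,2]>38)&(P[...,2]<50)
# dish ellipse on bench via rim fit
E
python3 - <<'E'
import cv2,numpy as np
a=cv2.imread('pics/scene0.png')[185:345,225:475]; cv2.imwrite('pics/c1.png',cv2.resize(a,None,fx=3.2,fy=3.2,interpolation=cv2.INTER_CUBIC))
E
```

```text
scene knob 375 min [ 458.3 -123.2   70.3] max [ 478.6 -100.    96.2] med [ 463.  -113.1   88.7]
scene dish 272 min [578.6  96.1   8.1] max [656.  172.8  15.2] med [613.3 133.1  12. ]
scene tube 886 min [ 442.3 -137.1   47. ] max [505.  -84.7  57.2] med [ 461.4 -117.4   51.7]
scene lens 1259 min [ 536.  -161.    45.3] max [606.7 -93.5  50.5] med [ 570.6 -127.1   48.1]
scene cork 188 min [574.7 -54.5  15.8] max [599.1 -30.5  27.1] med [582.8 -43.4  25. ]
scene rail 5122 min [ 442.3 -165.    38.7] max [599.8 210.8  49.6] med [497.2 -31.7  42.4]
side knob 218 min [ 459.6 -121.4   72.8] max [ 481.8 -102.2   97.3] med [ 470.9 -116.6   89.4]
side dish 267 min [581.3  98.7   8.2] max [655.1 177.4  17.5] med [618.  133.8  13. ]
side lens 1251 min [ 540.6 -159.8   45.2] max [608.3 -91.   51.5] med [ 574.6 -125.8   48.5]
side cork 167 min [576.2 -51.7  15.7] max [599.9 -27.9  29.4] med [587.9 -43.9  26.6]
side rail 2431 min [ 446.6 -174.9   39. ] max [532.1 215.9  49.5] med [493.7  19.8  43.5]
```

View pics/c1.png

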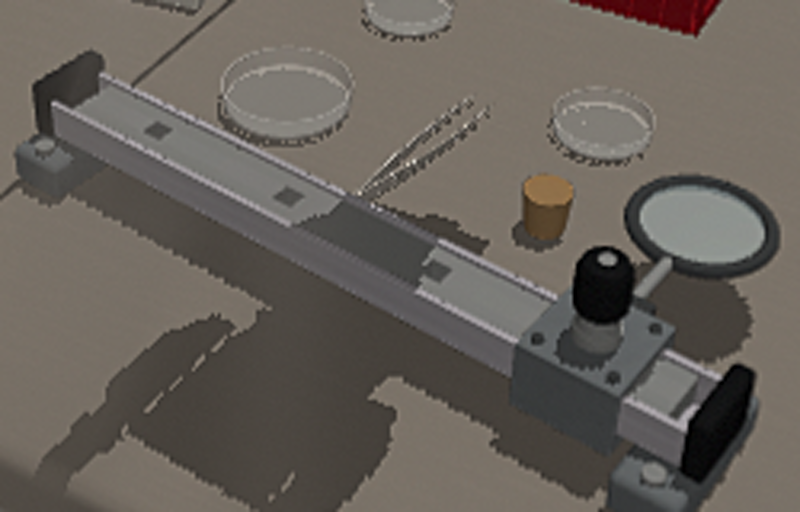

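The crop shows the three dark square holes at scene pixels of about (274.4,225.6), (315.3,246.6) and (361.6,269.7). The knob's silver cap is at (414.5,266). I project these onto their known heights.

```bash
python3 - <<'E'
from h import *
for n in("scene","side"):
    z=np.load(f"pics/{n}0.npz"); E=ext(n); P=cloud(E,z['d'])
    if n=="scene":
        H=onz(E,[(274.4,225.6),(315.3,246.6),(361.6,269.7)],42); print(H.round(1),np.diff(H[:,:2],axis=0),np.linalg.norm(np.diff(H,axis=0),axis=1))
        print("cap",onz(E,[(414.5,266)],96).round(1), "lensfrom")
        lens=(418,238,470,272)
    else: lens=(306,276,354,314)
    a,b,c,e=lens; Q=P[b:e,a:c].reshape(-1,3); Q=Q[(Q[:,2]>42)&(Q[:,2]<52)&(Q[:,0]>533)]
    h=Q[:,:2].astype(np.float32); print(n,"lens circle",cv2.minEnclosingCircle(h))
    # channel lines: PCA of rail top in each side
    m=(P[...,2]>42.5)&(P[...,2]<47)&(P[...,0]>440)&(P[...,0]<540)&(P[...,1]<190)&(P[...,1]>-80)
    Q=P[m][:,:2]
    for y in range(-60,190,40):
        q=Q[abs(Q[:,1]-y)<5]; print(y,len(q),np.percentile(q[:,0],[2,98]).round(1),end=' ')
    print()
    a,b,c,e=(290,198,338,232) if n=="scene" else (310,202,354,232)
    Q=P[b:e,a:c].reshape(-1,3);Q=Q[(Q[:,2]>9)&(Q[:,2]<17)]; print("dish",cv2.minEnclosingCircle(Q[:,:2].astype(np.float32)))
E
```

```text
[[511.  150.9  42. ]
 [496.9  61.7  42. ]
 [484.2 -27.3  42. ]] [[-14.02881786 -89.21083648]
 [-12.76317474 -88.98612614]] [90.30714853 89.8967701 ]
cap [[ 471.1 -111.    96. ]] lensfrom
scene lens circle ((572.0299682617188, -127.6114730834961), 39.92148208618164)
-60 45 [457.8 497.8] -20 43 [463.9 504.3] 20 37 [469.8 510.8] 60 26 [475.8 516.9] 100 26 [482.5 522.3] 140 25 [487.3 528.9] 180 18 [494.4 534.2] 
dish ((616.9600219726562, 135.18846130371094), 40.942012786865234)
side lens circle ((574.1368408203125, -123.5054702758789), 39.60436248779297)
-60 24 [483.9 496.8] -20 53 [464.2 504.8] 20 63 [469.7 511.4] 60 38 [476.9 516.3] 100 43 [484.3 523.4] 140 43 [490.6 528.3] 180 37 [496.4 532.3] 
dish ((617.3611450195312, 138.17794799804688), 41.64633560180664)
```

Here is what the measurements give:
- **Rail:** +y is about (0.149, 0.989).
- **Knob axis:** about (470.8, -110.8).
- **Far hole:** about (510.5, 151). It matches the dish centre of (617, 136.5) minus the lens offset, so the slide is about 265 mm.

I move above the knob and turn the tool so the jaws open along the rail.

Request:
servo_tool(commands=[0.3,-0.035,0.037,0.02,0,0,-0.14,0.3,0,0,0,0,0,-0.14,0.3,0,0,0,0,0,-0.14,0.3,0,0,0,0,0,-0.14,0.3,0,0,0,0,0,-0.14])

```text
t: 0.6
tcp_pos: [538.6, -34.2, 279.0]
tool_rot: [-2.931, -1.115, 0.015]
ft_force: [-0.1, -1.1, -0.4]
width: 0.701
```

Request:
servo_tool(commands=[0.3,0,0,0,0,0,-0.14,0.3,0,0,0,0,0,-0.14,0.3,0,0,0,0,0,-0.14,0.3,0,0,0,0,0,-0.14,0.3,0,0,0,0,0,-0.14])

```text
t: 1.1
tcp_pos: [537.0, -34.1, 276.5]
tool_rot: [-2.334, -2.083, 0.016]
ft_force: [0.6, 0.7, 0.9]
width: 0.699
```

```bash
cat > go.py <<'E'
import sys
from h import *
# go.py x y z : remaining shift in tool axes (m) to put TCP there with tool x along rail, and remaining turn
g=np.array([float(a) for a in sys.argv[1:4]]); s=manip.state(); R=Ro.from_rotvec(s['tool_rot']).as_matrix()
X=np.array([.149,.989,0]);X/=np.linalg.norm(X);Z=np.array([0,0,-1.]);T=np.c_[X,np.cross(Z,X),Z]
print("t",s['t'],"tcp",s['tcp_pos'].round(2),"F",s['ft_force'].round(2),"w",round(s['width'],3))
print("shift",(R.T@(g-s['tcp_pos'])/1000).round(4),"turn",Ro.from_matrix(R.T@T).as_rotvec().round(4),"q",s['q'].round(2))
E
python3 go.py 470.8 -110.8 230
```

```text
t 1.1 tcp [537.01 -34.13 276.48] F [0.61 0.72 0.93] w 0.699
shift [-0.0838 -0.0563  0.0474] turn [-0.0169 -0.0007  0.0356] q [-0.19  0.24  1.62 -0.    1.3  -1.65]
```

Request:
servo_tool(commands=[0.3,-0.03,-0.02,0.016,-0.016,0,0.035,0.3,-0.03,-0.02,0.016,0,0,0,0.3,-0.024,-0.016,0.012,0,0,0,0.3,0,0,0,0,0,0])

```text
t: 1.5
tcp_pos: [468.3, -110.7, 230.0]
tool_rot: [-2.374, -2.055, -0.001]
ft_force: [0.2, 0.2, -0.3]
width: 0.697
```

```bash
python3 go.py 470.8 -110.8 165; python3 - <<'E'
from h import *
E=ext("wrist"); p,d=eyes.grab_frame("wrist"); cv2.imwrite("pics/w1.png",p[:,:,::-1]); P=cloud(E,d); np.savez("pics/w1.npz",p=p,d=d,P=P)
m=(P[...,2]>88)&(P[...,2]<102)&(abs(P[...,0]-471)<30)&(abs(P[...,1]+111)<30)
Q=P[m]; print(len(Q),Q.min(0),Q.max(0),cv2.minEnclosingCircle(Q[:,:2].astype(np.float32)))
E
```

```text
t 1.5 tcp [ 468.34 -110.66  229.96] F [ 0.22  0.21 -0.35] w 0.697
shift [0.0001 0.0025 0.065 ] turn [-0.001  -0.0015  0.0054] q [-0.38  0.19  1.81  0.    1.14 -1.8 ]
985 [ 458.85021215 -121.45166245   88.00234897] [483.81365587 -96.26196858  97.18858928] ((471.591796875, -109.02570343017578), 12.95373249053955)
```

View pics/w1.png

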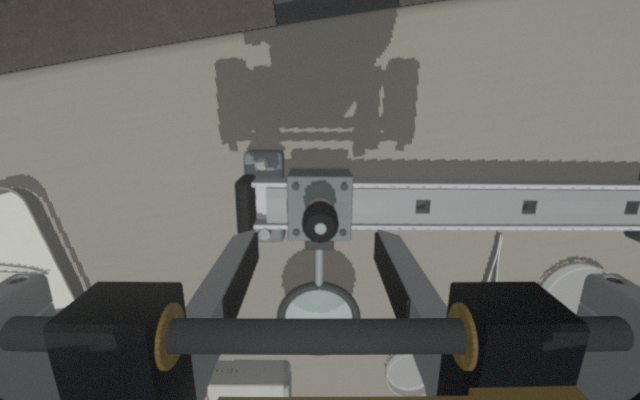

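The wrist view shows the knob between the open fingers at (320,222). The holes are at (423,206), (529,207) and (632,207).

```bash
python3 - <<'E'
from h import *
print(onz(ext("wrist"),[(423,206.5),(529.5,207),(631.5,207.5)],42).round(1))
E
python3 go.py 471.4 -109.5 161
```

```text
[[487.7 -22.6  42. ]
 [501.1  66.6  42. ]
 [514.5 155.1  42. ]]
t 1.55 tcp [ 469.98 -110.07  230.84] F [-0.33  0.46  0.48] w 0.696
shift [0.0006 0.0012 0.0698] turn [ 0.0017 -0.0021  0.0056] q [-0.38  0.19  1.81  0.    1.14 -1.8 ]
```

Request:
servo_tool(commands=[0.3,0.0015,0.0025,0.034,0,0,0.005,0.3,0,0,0.028,0,0,0,0.3,0,0,0,0,0,0])

```text
t: 1.85
tcp_pos: [477.3, -108.3, 170.0]
tool_rot: [2.377, 2.044, 0.014]
ft_force: [0.5, 0.4, -0.6]
width: 0.701
```

```bash
python3 go.py 471.4 -109.5 161
```

```text
t 1.85 tcp [ 477.27 -108.31  169.96] F [ 0.46  0.43 -0.55] w 0.701
shift [-0.0021 -0.0057  0.0089] turn [ 0.0106 -0.0024 -0.0005] q [-0.37  0.26  1.89  0.01  0.98 -1.79]
```

Request:
servo_tool(commands=[0.3,-0.002,-0.0055,0.008,0.01,0,0,0.3,0,0,0,0,0,0])

```text
t: 2.05
tcp_pos: [473.3, -108.8, 162.9]
tool_rot: [2.38, 2.051, 0.005]
ft_force: [0.5, -0.7, 0.8]
width: 0.699
```

```bash
python3 go.py 471.4 -109.5 161
```

```text
t 2.05 tcp [ 473.32 -108.82  162.93] F [ 0.53 -0.67  0.79] w 0.699
shift [-0.001  -0.0018  0.0019] turn [ 0.0022 -0.0025  0.001 ] q [-0.37  0.27  1.9   0.    0.97 -1.8 ]
```

Well placed, so I close with a moderate grip.

Request:
servo_tool(commands=[0.78,-0.001,-0.0018,0.001,0,0,0,0.8,0,0,0,0,0,0,0.8,0,0,0,0,0,0,0.8,0,0,0,0,0,0,0.8,0,0,0,0,0,0], squeeze=25)

```text
t: 2.55
tcp_pos: [473.6, -110.0, 165.4]
tool_rot: [2.375, 2.047, 0.011]
ft_force: [0.3, 0.2, 0.6]
width: 0.307
```

```bash
python3 go.py 471.4 -109.5 161
```

```text
t 2.55 tcp [ 473.62 -109.98  165.39] F [0.29 0.16 0.6 ] w 0.307
shift [ 0.0001 -0.0023  0.0044] turn [ 0.0095 -0.0011  0.0015] q [-0.37  0.26  1.9   0.    0.97 -1.8 ]
```

Request:
servo_tool(commands=[0.8,0,-0.0018,0.004,0.008,0,0,0.9,0,0,0.0005,0,0,0,1.0,0,0,0.0005,0,0,0], squeeze=25)

```text
t: 2.85
tcp_pos: [473.4, -110.0, 163.4]
tool_rot: [2.377, 2.048, 0.007]
ft_force: [-1.5, -1.3, 4.2]
width: 0.265
```

```bash
python3 go.py 471.4 -109.5 161
```

```text
t 2.85 tcp [ 473.41 -109.99  163.42] F [-1.47 -1.27  4.24] w 0.265
shift [ 0.0002 -0.0021  0.0024] turn [ 0.0063 -0.0008  0.001 ] q [-0.37  0.27  1.9   0.    0.96 -1.8 ]
```

Gripped at 25 mm, with home at TCP z ≈ 163.4. I pull up about 13.5 mm.

Request:
servo_tool(commands=[1,0,0,-0.005,0,0,0,1,0,0,-0.005,0,0,0,1,0,0,-0.004,0,0,0,1,0,0,0,0,0,0], squeeze=35)

```text
t: 3.25
tcp_pos: [473.3, -110.0, 175.2]
tool_rot: [2.378, 2.048, 0.007]
ft_force: [2.1, -1.2, -9.3]
width: 0.257
```

```bash
python3 go.py 473.4 -110 177
```

```text
t 3.25 tcp [ 473.33 -110.01  175.21] F [ 2.11 -1.15 -9.3 ] w 0.257
shift [ 0.      0.0001 -0.0018] turn [ 0.0049 -0.0013  0.0007] q [-0.37  0.25  1.89  0.    1.   -1.8 ]
```

Request:
servo_tool(commands=[1,0,0,-0.002,0,0,0,1,0.003,0,0,0,0,0,1,0.006,0,0,0,0,0,1,0.006,0,0,0,0,0])

```text
t: 3.65
tcp_pos: [475.6, -95.8, 176.0]
tool_rot: [2.378, 2.047, 0.003]
ft_force: [2.8, -2.4, -9.5]
width: 0.263
```

```bash
python3 go.py 473.4 -110 177
```

```text
t 3.65 tcp [475.55 -95.85 176.01] F [ 2.78 -2.43 -9.5 ] w 0.263
shift [-0.0143 -0.     -0.001 ] turn [0.004  0.0009 0.0001] q [-0.34  0.25  1.89 -0.    1.   -1.76]
```

Request:
servo_tool(commands=[1,0.01,0,-0.001,0,0,0,1,0.012,0,-0.0003,0,0,0,1,0.012,0,-0.0003,0,0,0,1,0.012,0,-0.0003,0,0,0,1,0.012,0,-0.0003,0,0,0])

```text
t: 4.15
tcp_pos: [484.9, -33.8, 178.1]
tool_rot: [2.377, 2.047, 0.003]
ft_force: [3.4, -2.2, -11.0]
width: 0.261
```

```bash
python3 go.py 473.4 -110 177
```

```text
t 4.15 tcp [484.88 -33.83 178.13] F [  3.36  -2.22 -11.02] w 0.261
shift [-0.077  -0.0001  0.0013] turn [0.0046 0.0017 0.0005] q [-0.21  0.25  1.88 -0.    1.   -1.63]
```

Request:
servo_tool(commands=[1,0.012,0,0.001,0,0,0,1,0.012,0,0,0,0,0,1,0.012,0,0,0,0,0,1,0.012,0,0,0,0,0,1,0.012,0,0,0,0,0])

```text
t: 4.65
tcp_pos: [494.6, 31.3, 177.0]
tool_rot: [2.375, 2.048, 0.003]
ft_force: [3.9, -2.8, -9.3]
width: 0.258
```

```bash
python3 go.py 473.4 -110 177
```

```text
t 4.65 tcp [494.65  31.29 177.05] F [ 3.88 -2.76 -9.29] w 0.258
shift [-0.1429 -0.0002  0.0004] turn [0.0054 0.0022 0.0017] q [-0.08  0.26  1.87 -0.    1.01 -1.5 ]
```

Request:
servo_tool(commands=[1,0.012,0,0,0,0,0,1,0.012,0,0,0,0,0,1,0.012,0,0,0,0,0,1,0.012,0,0,0,0,0,1,0.012,0,0,0,0,0])

```text
t: 5.15
tcp_pos: [504.4, 95.7, 176.8]
tool_rot: [2.375, 2.047, 0.002]
ft_force: [3.5, -3.6, -9.7]
width: 0.258
```

Request:
servo_tool(commands=[1,0.012,0,0,0,0,0,1,0.012,0,0,0,0,0,1,0.01,0,0,0,0,0,1,0.006,0,0,0,0,0,1,0,0,0,0,0,0])

```text
t: 5.65
tcp_pos: [511.1, 140.5, 176.5]
tool_rot: [2.373, 2.049, 0.003]
ft_force: [4.0, -1.8, -9.4]
width: 0.262
```

```bash
python3 go.py 473.4 -110 177; python3 - <<'E'
from h import *
for n in ("scene","side","wrist"):
    E=ext(n); p,d=eyes.grab_frame(n); P=cloud(E,d); np.savez(f"pics/{n}2.npz",p=p,d=d,P=P); cv2.imwrite(f"pics/{n}2.png",p[:,:,::-1])
    m=(P[...,2]>41)&(P[...,2]<53)&(P[...,0]>560)&(P[...,0]<680)&(P[...,1]>50)&(P[...,1]<200)
    Q=P[m]; print(n,len(Q),Q.min(0).round(1),Q.max(0).round(1),cv2.minEnclosingCircle(Q[:,:2].astype(np.float32)))
a=cv2.resize(cv2.imread("pics/side2.png")[150:300,220:400],None,fx=4,fy=4)
b=cv2.resize(cv2.imread("pics/wrist2.png"),None,fx=.01,fy=.01)
cv2.imwrite("pics/c2.png",a)
E
```

```text
t 5.65 tcp [511.1  140.5  176.45] F [ 4.02 -1.81 -9.39] w 0.262
shift [-2.533e-01 -8.000e-04  1.000e-04] turn [0.0059 0.0027 0.0035] q [ 0.14  0.31  1.79 -0.    1.03 -1.28]
scene 814 [560.2  84.6  42.5] [649.3 158.5  51.1] ((604.7427978515625, 123.37397766113281), 44.74673080444336)
side 673 [560.9  86.   42.9] [650.4 159.8  52.9] ((605.6678466796875, 125.98631286621094), 44.81156539916992)
wrist 3382 [560.   91.4  43. ] [649.5 153.   50.6] ((604.3789672851562, 124.55890655517578), 45.6397590637207)
```

View pics/c2.png

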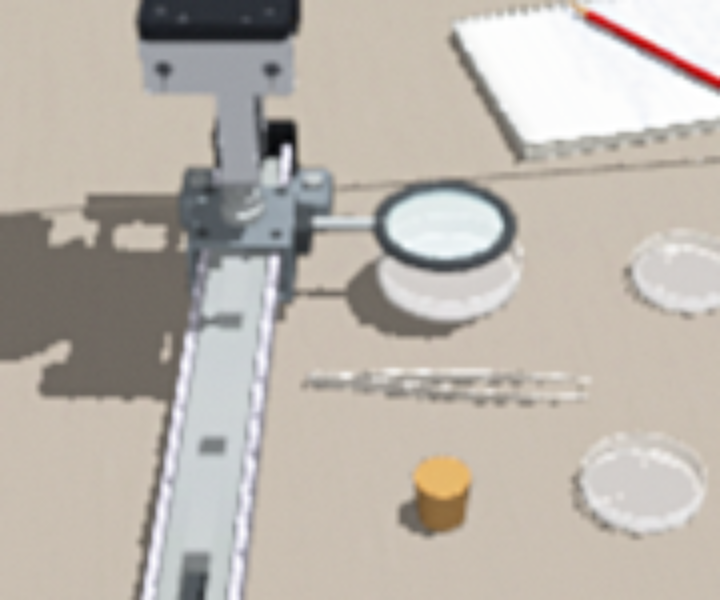

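The side crop shows the lens nearly over the large dish, with the dish, cork and forceps undisturbed. Hole 2 shows at side (277.5,230) and hole 1 at (273,261). Next I measure the remaining distance from the tube's near edge relative to those holes.

```bash
python3 - <<'E'
from h import *
u=np.array([.149,.989]);u/=np.linalg.norm(u); v=np.array([u[1],-u[0]]); o=np.array([496.3,60.])
rc=lambda Q:np.c_[(Q[:,:2]-o)@u,(Q[:,:2]-o)@v]
for n in("scene","side","wrist"):
    z=np.load(f"pics/{n}2.npz"); P=z['P']; g=z['p'].astype(int).sum(2)
    Q=P.reshape(-1,3); r=rc(Q); 
    m=(Q[:,2]>49)&(Q[:,2]<55)&(abs(r[:,1])<26)&(r[:,0]>20)&(r[:,0]<140)
    a=r[m]; print(n,"tube along",np.percentile(a[:,0],[0.5,2,98,99.5]).round(1),"across",np.percentile(a[:,1],[1,99]).round(1))
    # holes: dark pixels on bar
    m=(abs(Q[:,2]-40)<9)&(abs(r[:,1])<9)&(r[:,0]>-130)&(r[:,0]<60)
    for s in range(-110,50,4):
        k=m&(abs(r[:,0]-s)<2)
        if k.any(): print((s,int(np.median(g.reshape(-1)[k]))),end='')
    print()
print("side holes",rc(onz(ext("side"),[(277.5,230),(273,261.3)],42)).round(1))
print("scene holes0",rc(onz(ext("scene"),[(274.4,225.6),(315.3,246.6),(361.6,269.7)],42)).round(1))
for n in("scene","side"):
    z=np.load(f"pics/{n}0.npz"); Q=cloud(ext(n),z['d']).reshape(-1,3); r=rc(Q)
    m=(Q[:,2]>49)&(Q[:,2]<55)&(abs(r[:,1])<26)&(r[:,0]>-210)&(r[:,0]<-130); print(n,"start tube",np.percentile(r[m][:,0],[.5,2,98,99.5]).round(1))
E
```

```text
scene tube along [ 52.   52.5 103.6 104.8] across [-25.7  25.3]
(-110, 383)(-106, 382)(-102, 382)(-98, 381)(-94, 386)(-90, 356)(-86, 238)(-82, 237)(-78, 386)(-74, 385)(-70, 384)(-66, 384)(-62, 384)(-58, 384)(-54, 384)(-50, 383)(-46, 382)(-42, 381)(-38, 380)(-34, 380)(-30, 378)(-26, 376)(-22, 376)(-18, 372)(-14, 371)(-10, 370)(-6, 370)(-2, 368)(2, 244)(6, 243)(10, 271)(14, 375)(18, 374)(22, 375)(26, 376)(30, 374)(34, 375)(38, 376)(42, 375)(46, 376)
side tube along [ 54.2  55.6 105.7 107.9] across [-25.5  25.4]
(-110, 623)(-106, 621)(-102, 623)(-98, 624)(-94, 626)(-90, 588)(-86, 541)(-82, 600)(-78, 475)(-74, 629)(-70, 629)(-66, 628)(-62, 629)(-58, 628)(-54, 629)(-50, 628)(-46, 628)(-42, 628)(-38, 627)(-34, 626)(-30, 626)(-26, 623)(-22, 625)(-18, 623)(-14, 623)(-10, 623)(-6, 627)(-2, 592)(2, 556)(6, 429)(10, 435)(14, 492)(18, 631)(22, 627)(26, 627)(30, 626)(34, 628)(38, 628)(42, 628)(46, 630)
wrist tube along [ 55.3  55.9 105.8 106.5] across [-25.7   6.3]
(-110, 466)(-106, 466)(-102, 465)(-98, 465)(-94, 466)(-90, 258)(-86, 445)(-82, 461)(-78, 467)(-74, 470)(-70, 471)(-66, 471)(-62, 472)(-58, 472)(-54, 472)(-50, 473)(-46, 472)(-42, 473)(-38, 473)(-34, 473)(-30, 473)(-26, 474)(-22, 474)(-18, 474)(-14, 476)(-10, 476)(-6, 478)(-2, 471)(2, 328)(6, 327)(10, 472)(14, 483)(18, 485)(22, 487)(26, 488)(30, 489)(34, 490)(38, 491)(42, 492)(46, 493)
side holes [[  6.3   0.5]
 [-83.8   0.4]]
scene holes0 [[ 92.    1. ]
 [  1.7   0.4]
 [-88.2   1. ]]
scene start tube [-198.7 -198.2 -147.8 -147.2]
side start tube [-197.1 -196.  -145.6 -143.6]
```

The remaining distance to the hole is about 14 mm (estimates 13.5–15.3). I move about 11.5 mm and then lower gently onto the bar, so I approach from the short side.

Request:
servo_tool(commands=[1,0.006,0,0,0,0,0,1,0.005,0,0,0,0,0,1,0,0,0,0,0,0])

```text
t: 6.1
tcp_pos: [512.6, 150.4, 176.5]
tool_rot: [2.376, 2.046, 0.002]
ft_force: [4.0, 0.1, -10.5]
width: 0.257
```

```bash
python3 go.py 473.4 -110 177
```

```text
t 6.1 tcp [512.63 150.36 176.55] F [  3.97   0.1  -10.5 ] w 0.257
shift [-2.633e-01 -2.000e-04  3.000e-04] turn [0.0057 0.0029 0.0008] q [ 0.16  0.32  1.79 -0.01  1.03 -1.26]
```

Request:
servo_tool(commands=[1,0.001,0,0.001,0,0,0,1,0,0,0.0015,0,0,0,1,0,0,0.0015,0,0,0])

```text
t: 6.4
tcp_pos: [512.9, 151.3, 173.5]
tool_rot: [2.375, 2.046, 0.003]
ft_force: [0.3, -2.3, 3.5]
width: 0.258
```

```bash
python3 go.py 473.4 -110 174
```

```text
t 6.4 tcp [512.88 151.29 173.53] F [ 0.35 -2.27  3.45] w 0.258
shift [-0.2643 -0.0003  0.0003] turn [0.0063 0.003  0.0008] q [ 0.16  0.32  1.79 -0.01  1.03 -1.26]
```

The pin is on the bar: the upward force now reads +3.5 N and z is 173.5. I open to about 28 mm so the spring acts freely, then nudge forward along the rail.

Request:
servo_tool(commands=[0.7,0,0,-0.0005,0,0,0,0.7,0,0,0,0,0,0,0.7,0.001,0,0,0,0,0,0.7,0.001,0,0,0,0,0])

```text
t: 6.8
tcp_pos: [511.4, 153.3, 176.2]
tool_rot: [2.377, 2.047, -0.0]
ft_force: [0.9, -3.5, -2.1]
width: 0.302
```

```bash
cat > kn.py <<'E'
from h import *
u=np.array([.149,.989]);u/=np.linalg.norm(u); o=np.array([496.3,60.])
for n in("scene","side","wrist"):
    E=ext(n); p,d=eyes.grab_frame(n); P=cloud(E,d); cv2.imwrite(f"pics/{n}3.png",p[:,:,::-1])
    m=(P[...,2]>60)&(P[...,2]<115)&(abs(P[...,0]-511)<12)&(abs(P[...,1]-152)<12)
    m2=(P[...,2]>49)&(P[...,2]<55)&(abs(P[...,0]-511)<45)&(abs(P[...,1]-152)<60)
    q=P[m][:,2]; r=(P[m2][:,:2]-o)@u; r=r[(r>45)&(r<130)]
    print(n,len(q),"top z",np.percentile(q,[50,90,98]).round(1) if len(q) else 0,"tube",np.percentile(r,[.5,99.5]).round(1),np.percentile(r,[.5,99.5]).mean().round(1))
E
python3 go.py 473.4 -110 174; python3 kn.py
```

```text
t 6.8 tcp [511.43 153.34 176.16] F [ 0.91 -3.54 -2.13] w 0.302
shift [-0.2661  0.0015  0.0031] turn [0.0038 0.0033 0.0006] q [ 0.16  0.32  1.79 -0.01  1.04 -1.26]
scene 222 top z [ 91.6 105.2 107.2] tube [ 63.4 115.3] 89.4
side 83 top z [ 67.3  96.1 105.2] tube [ 65.6 117.6] 91.6
wrist 2285 top z [101.6 103.2 104.1] tube [ 66.4 117.9] 92.2
```

The pin is still on the bar, with the knob top at about 107 and the tube centre about 2.5–4 mm short. I keep nudging, checking the knob height after each nudge.

Request:
servo_tool(commands=[0.7,0.001,0,0.002,0,0,0,0.7,0.001,0,0.001,0,0,0])

```text
t: 7.15
tcp_pos: [511.7, 155.7, 173.2]
tool_rot: [2.379, 2.046, 0.001]
ft_force: [-0.7, -1.6, 2.0]
width: 0.304
```

```bash
python3 go.py 473.4 -110 174; python3 kn.py
```

```text
t 7.15 tcp [511.65 155.73 173.16] F [-0.75 -1.59  2.04] w 0.304
shift [-0.2685  0.0019 -0.0003] turn [ 0.0031  0.0021 -0.0004] q [ 0.17  0.32  1.79 -0.    1.03 -1.25]
scene 189 top z [84.5 95.6 96.4] tube [ 65.8 117.8] 91.8
side 67 top z [69.5 91.2 96.5] tube [ 68.8 122.3] 95.6
wrist 2348 top z [ 94.   96.4 111.3] tube [ 68.9 120.2] 94.6
```

The knob top is now at 96.4 mm in both the scene and wrist views, so the pin has dropped home. I open the fingers and withdraw upward.

Request:
servo_tool(commands=[0.5,-0.001,0,0,0,0,0,0.5,0,0,0,0,0,0,0.5,0,0,0,0,0,0,0.5,0,0,-0.01,0,0,0,0.5,0,0,-0.03,0,0,0])

```text
t: 7.8
tcp_pos: [509.3, 155.9, 210.9]
tool_rot: [-2.38, -2.045, 0.007]
ft_force: [-1.0, 0.3, -0.0]
width: 0.499
```

Request:
servo_tool(commands=[0.5,0,0,-0.04,0,0,0,0.5,0,0,-0.04,0,0,0,0.5,0,0,-0.03,0,0,0,0.5,0,0,0,0,0,0,0.5,0,0,0,0,0,0])

```text
t: 8.3
tcp_pos: [510.6, 156.7, 331.8]
tool_rot: [2.382, 2.048, 0.007]
ft_force: [0.5, -0.4, -0.4]
width: 0.499
```

```bash
python3 go.py 512 152 300; python3 kn.py; python3 - <<'E'
import cv2,numpy as np
a=cv2.imread('pics/scene3.png')[170:330,215:415]; b=cv2.imread('pics/side3.png')[150:310,220:420]
cv2.imwrite('pics/c4.png',cv2.resize(np.hstack([a,b]),None,fx=2,fy=2,interpolation=cv2.INTER_CUBIC))
E
python3 - <<'E'
from h import *
for n in("scene","side"):
    E=ext(n); p,d=eyes.grab_frame(n); Q=cloud(E,d).reshape(-1,3); Q=Q[(abs(Q[:,0]-615)<60)&(abs(Q[:,1]-137)<60)]
    for lo,hi,k in((42,53,"lens"),(8,17,"dish")):
        q=Q[(Q[:,2]>lo)&(Q[:,2]<hi)&(Q[:,0]>572)]; print(n,k,np.percentile(q,[1,99],axis=0)[:,:2].round(1).tolist())
E
```

```text
t 8.3 tcp [510.62 156.75 331.83] F [ 0.5  -0.39 -0.38] w 0.499
shift [-0.0046  0.002   0.0318] turn [ 0.0033 -0.0034 -0.0012] q [ 0.17  0.2   1.54  0.    1.4  -1.25]
scene 243 top z [87.2 95.4 96.7] tube [ 66.1 117.9] 92.0
side 203 top z [86.1 96.8 98.1] tube [ 68.8 122.2] 95.5
wrist 561 top z [94.1 95.4 96.3] tube [ 68.7 120.2] 94.5
scene lens [[576.7, 99.2], [648.0, 170.0]]
scene dish [[577.6, 95.5], [652.8, 167.9]]
side lens [[577.2, 102.3], [649.8, 172.9]]
side dish [[579.6, 98.3], [655.5, 162.2]]
```

View pics/c4.png

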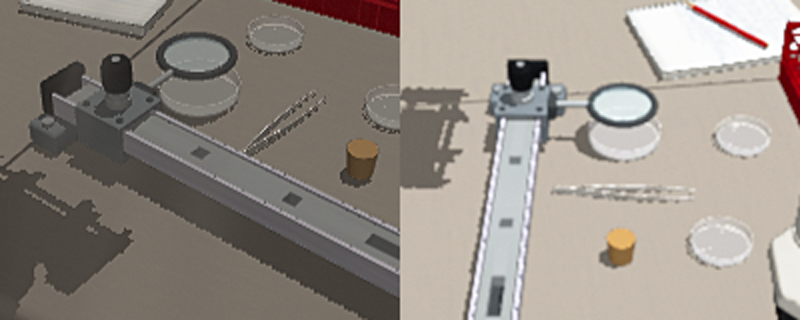

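In both views the lens is over the large dish and the knob is down. The dish, cork and forceps look undisturbed and the gripper is clear, so I hand in.

```bash
python3 -c "
from station import manip
print(manip.job_done(), manip.state()['t'])"
```

```text
the job is handed in; nothing more can be done
the job is handed in; nothing more can be done
```

The magnifier is locked in the hole beside the largest petri dish, and I handed the job in at about 8.5 s of robot time. No verdict was reported.

**What I did:** I gripped the knob, pulled the plunger up about 13 mm and slid the magnifier about 263 mm along the rail. I then lowered the pin onto the bar just short of the hole, loosened the fingers and nudged it forward until the spring dropped the pin in. After that I opened the gripper and withdrew it upward.

**Last checks:**
- **Pin:** the knob top measured about 96–97 mm (98 mm at most in one view); home is 96 mm, and it read about 107 mm with the pin on the bar.
- **Lens:** its centre is about 5 mm from the dish's centre; the limit is 22 mm.
- **Forces:** the wrist force showed no more than about 4 N sideways when read between moves. The force on the pin itself was not measured.
- **Objects:** the dish, cork and forceps look undisturbed. I did not re-measure the cork and forceps; the final dish reading agreed with its start within a few mm, but the lens partly hides it.
- **Gripper:** it is about 170 mm above where it let go and touches nothing.

**Disagreement:** the cameras differed by 2–4 mm on absolute position along the rail, so I found the hole by nudging and watching the knob drop.

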